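Roll the mailing tube into its V rest and run it up to the stop

ROBOT

A 6-joint arm with a two-finger parallel gripper is mounted at the origin on the work surface. World frame = base frame: x ahead of the robot, y to its left, z up, the work surface at z = 0. Lengths are in mm, angles in degrees, forces in N, time in s.
With the tool pointing down it reaches from about 300 to 850 mm from the base axis. Payload 4.2 kg.
Tool frame: the origin (TCP) lies midway between the tips of the shut fingers; the grasp point (between the pads) lies 19 mm behind it (env.grip_point_offset is the distance from the TCP to the grasp point, in mm); z points along the fingers, x is the direction in which the jaws open and shut, and the axes are right-handed (so a half turn about z gives the same grasp; the last joint's range is limited). The gripper opens to 91 mm and grips with 3 to 60 N. Pads are 32 mm wide; open, the fingers measure 118 mm over their backs; the gripper's body (76 mm by 178 mm) begins 60 mm behind the grasp point.
Start: joints at [-71.677, 18.312, 89.639, -0, 72.044, -1.146], TCP at [191.65, -542.138, 213.976] pointing down, gripper open.
Joint ranges: [-177.97, 177.97], [-48.28, 115.42], [12.27, 149.76], [-77.06, 257.06], [2.81, 150.46], [-146.56, 146.56]. Speed limits (degrees/s): [147.25, 147.25, 180, 180, 180, 180].

INTERFACE

Orientations are given as [roll, pitch, yaw] about the fixed x, y, z axes, in that order (R = Rz(yaw) Ry(pitch) Rx(roll)).
In Python, from workcell import env gives the robot as it stands.
- The arm moves only by the shell command python3 -m pendant 'ROWS' [FORCE]. ROWS is JSON, a list of rows, each an object with "xyz": the shift along the tool's x, y, z in m, a list of three; "roll": the turn about the tool's z in degrees; "jaw": the closure, from 0 (fully open) to 1 (shut). A call has exactly 8 rows; each row is the pose to reach, as a shift and turn from the pose commanded when the call began, along the tool's axes at that moment; what a row does not reach only later rows make up. A row lasts 1/8 s, in which the tool goes at most 62.5 mm and 10.7 degrees, less where a joint would pass 70% of its speed; a pose out of reach is approached as far as the arm can. A call with a gripper value outside its range is refused whole. The fingers move at their own pace and stop on an object; FORCE is the grip in N (left out, the last holds). Time passes only in rows, so rows that repeat a pose let the fingers close, or fill a call up. It gives the time, the measured TCP pose, the force and the opening at its end, in the units of the state.
- env.state(): the state, without advancing time (a new reading comes with each control period).
- env.grab_frame(name): name is "side" or "top" or "wrist"; returns (picture, depth): 384x512x3 uint8, blue, green, red; 384x512 float32, mm along the optical axis (not along the pixel's ray), 0 where there is no reading.
- env.camera_params(name): a dict with "camera_matrix" (3x3 intrinsics, pixels), "D" ([k1, k2, p1, p2, k3] as OpenCV has them; the pictures are not rectified), "cam_to_world" (4x4, takes a point from camera to world coordinates); the wrist camera has in their place "hand_eye" (4x4, takes a point from camera to tool coordinates, whose origin is the TCP and whose axes are the tool frame's). Camera axes: x right, y up, looking along -z (the intrinsics and any distortion apply to the point x, -y, -z); pixel columns grow to the right and rows downward; lengths in mm; the calibration is good to about 2 mm. A picture is of the moment at which its call begins: read the wrist's pose just before it. camera_params takes no time and is no camera call.
- env.job_done(): hands the job in, once; it reports no verdict.
The state is a dict: "time_s": time; "qpos": joint angles; "qvel": joint speeds; "effort": joint torques, N m; "ee_pos": TCP position; "ee_rot": TCP orientation; "force": force on the tool from outside, world axes, zero at the start; "torque": the same for the moment, N m; "gripper_width": finger opening in mm.
Only numpy, scipy, OpenCV 4.12 (cv2) and the standard library are available. Lean on these libraries where they do the work, as an engineer would, in place of code of your own. Each camera call takes 0.05 s, during which the arm holds its last target. There are 200 camera calls.

TASK

Using only the fingertips or the outside of the fingers, push the long cardboard mailing tube by its side so that it rolls across the table, up the ramp and into the V groove of the plywood rest. Then push on the tube's end to slide it along the groove until its other end meets the upright end stop, and leave it lying there. Never pinch, lift or carry the tube, and leave the other things on the table where they are.

Things in the scene. Friction and masses are not known exactly. Their poses are not given: they have to be found in the camera images.
- tube: the long mailing tube: cardboard, white end caps, a slick rigid cylinder 60 mm in diameter, 160 mm long, 0.14 to 0.28 kg, lying on the desk pad left or right of the rest, within 0.25 rad of parallel to the groove. Origin mid-length on its axis; own x runs along it; y and z turn as it rolls. It rolls freely, so push slowly, at or below mid-height; the way to the rest is clear.
- pad: the thin black desk pad, fixed, 240 x 130 mm and 2 mm thick, on which the tube lies at the start; origin under its middle
- rest: plywood V rest, fixed, alike on both sides, groove along own x (-150 to +150 mm). Origin on the table top, under the bottom of the groove, mid-length. Ramps rise from the long edges (y = +-75 mm, z = 0) to crests at y = +-22 mm, z = 15.7 mm; thence 30 degree faces fall to the groove bottom, y = 0, z = 3 mm. A seated tube's axis is at y = 0, z = 37.6 mm.
- rest_stop (a point): middle of the face, turned to the robot, of the rest's upright stop plate (100 mm wide, 62 mm tall, 12 mm thick), at the rest's x = +150 mm, z = 37.6 mm: the end of the groove away from the robot; the near end is open. Against it the tube's middle is at the rest's x = +70 mm. Rolled straight across, the tube enters the groove 15 mm or more short of it.
- short_tube: bystander, loose, to be left alone: short cardboard tube standing upright, 50 mm across, 100 mm tall; origin under its foot
- loupe: bystander, loose, to be left alone: black stamp loupe, 42 mm across, 34 mm tall; origin under its foot
- stapler: bystander, loose, to be left alone: desk stapler, 130 x 34 x 39 mm; origin under its middle
- card_box: bystander, loose, to be left alone: closed red card box, 100 x 150 x 60 mm; origin under its middle
- glue: bystander, loose, to be left alone: small white jar, 32 mm across, 95 mm tall; origin under its foot
- weight: bystander, loose, to be left alone: steel paperweight, a disc 48 mm across, 30 mm tall; origin under its foot
Mind the look-alikes: they are no part of the job. What is shaped like the tube but pink or purple is not meant.

How it is judged:
By the outcome, as a careful person would: the job done as asked, in the order asked, and still so for the second after the job is handed in, with the robot touching nothing.
It also fails if it takes over 61 s, if anything falls off the work surface, if the arm or the gripper's body presses on something with over 40 N, if the wrist force passes 120 N, or if a joint passes its speed limit or range.

## Working session

There is one attempt and no reset: what is moved stays moved. The work goes in short steps, Python scripts to look and compute and a shell command to move; the robot and the scene stay as the last step left them, time stands still between calls to the robot, and variables do not carry over. Pictures are saved under pics/ and viewed, about 8 in all and at most 12, crops included, and the job is handed in when it is done.

```bash
ls; mkdir -p pics; cat > h.py <<'E'
import numpy as np, cv2
from workcell import env
from scipy.spatial.transform import Rotation as R
def grab(n):
    s=env.state(); im,d=env.grab_frame(n); p=env.camera_params(n)
    if n=="wrist":
        T=np.eye(4);T[:3,:3]=R.from_euler('xyz',s['ee_rot'],degrees=True).as_matrix();T[:3,3]=s['ee_pos'];T=T@np.array(p['hand_eye'])
    else: T=np.array(p['cam_to_world'])
    return im,d,np.array(p['camera_matrix']),np.array(p['D']),T
def world(px,d,K,D,T,z=None):
    px=np.array(px,float).reshape(-1,2)
    n=cv2.undistortPoints(px.reshape(-1,1,2),K,D).reshape(-1,2)
    ray=np.c_[n[:,0],-n[:,1],-np.ones(len(n))]
    if z is None:
        dd=np.array([d[int(v),int(u)] for u,v in px]); P=ray*dd[:,None]
        return P@T[:3,:3].T+T[:3,3]
    r=ray@T[:3,:3].T; return T[:3,3]+r*((z-T[2,3])/r[:,2])[:,None]
E
python3 - <<'E'
from h import *
print(env.state())
for n in("top","side"):
    a=grab(n); cv2.imwrite(f"pics/{n}0.png",cv2.resize(a[0],(768,576))); np.savez(f"{n}0.npz",*a)
    print(n,a[4].round(2).tolist())
E
```

```text
pics
{'time_s': 0.0, 'qpos': array([-7.16745869e+01,  1.83528029e+01,  8.97037061e+01, -4.26927830e-04,
        7.20437025e+01, -1.14497721e+00]), 'qvel': array([ 0.01453858, -0.09103246, -0.04811629, -0.02028171,  0.00190494,
        0.0478034 ]), 'effort': array([ 2.52522398e-06, -4.12461019e+01, -2.31972420e+01,  7.28142844e-02,
        4.59629484e-02, -1.35850855e-04]), 'ee_pos': array([ 191.51486435, -541.658554  ,  213.12692255]), 'ee_rot': array([-1.79998403e+02,  1.00199506e-01, -7.05294763e+01]), 'force': array([ 0.05986788, -0.40997959,  0.71410995]), 'torque': array([-0.02144339,  0.0110801 ,  0.01239539]), 'gripper_width': 90.93359614655802}
top [[-0.02, 1.0, -0.07, 465.17], [-1.0, -0.02, -0.0, -21.06], [-0.01, 0.07, 1.0, 1345.49], [0.0, 0.0, 0.0, 1.0]]
side [[-0.97, 0.12, -0.21, 288.26], [-0.24, -0.5, 0.83, 1018.62], [-0.0, 0.86, 0.51, 711.45], [0.0, 0.0, 0.0, 1.0]]
```

View pics/top0.png

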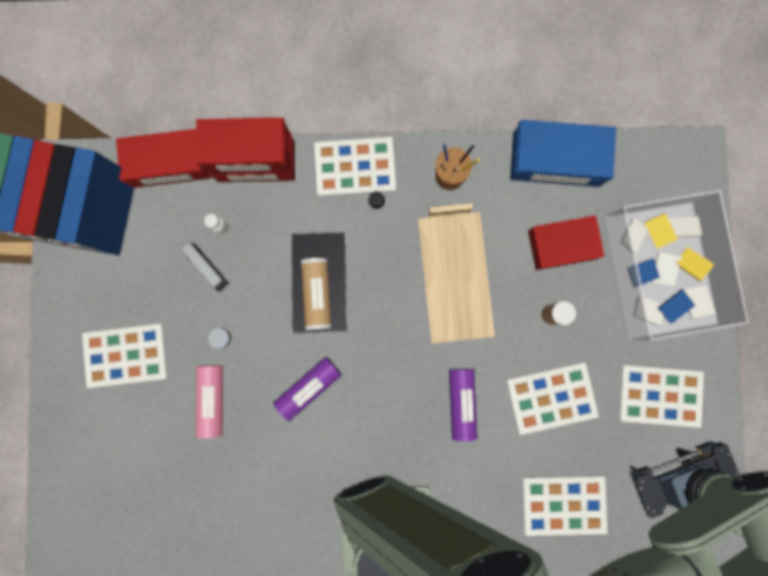

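View pics/side0.png

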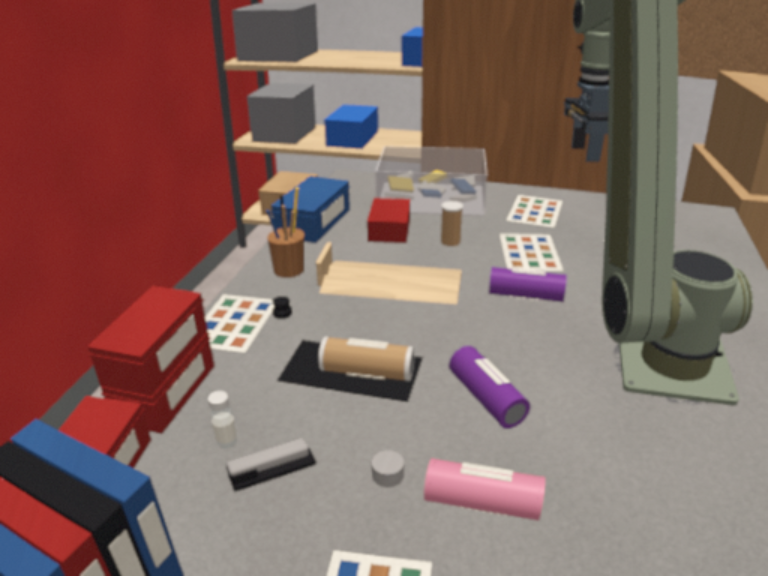

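The top view shows the tube at about (315,293) on the black pad. The rest has corners (418,217), (480,212), (494,337) and (432,342), and its stop plate is at (451,209). The tube is left of the rest, so it has to roll towards −y.

```bash
python3 - <<'E'
from h import *
a=np.load("top0.npz"); im,d,K,D,T=[a[k] for k in a.files]
f=lambda pts,z:world(np.array(pts)/1.5,d,K,D,T,z).round(1)
c=f([(418,218),(481,212),(494,337),(432,342)],0); print("rest corners",c.tolist())
far=(c[0]+c[1])/2; near=(c[2]+c[3])/2; v=far-near; print("yaw",np.degrees(np.arctan2(v[1],v[0])),"len",np.linalg.norm(v),"mid",(far+near)/2)
# tube by depth: points above pad
b=[int(x/1.5) for x in (285,350,230,340)]
uv=np.array([(u,w) for u in range(b[0],b[1]) for w in range(b[2],b[3])])
P=world(uv,d,K,D,T); m=(P[:,2]>35)&(P[:,2]<80); Q=P[m]; print(len(Q),Q.min(0),Q.max(0))
r=cv2.minAreaRect(Q[:,:2].astype(np.float32)); print(r, np.median(Q,0))
top=Q[Q[:,2]>np.percentile(Q[:,2],60)]
l=cv2.fitLine(top[:,:2].astype(np.float32),cv2.DIST_L2,0,.01,.01).ravel();print("axis",l,np.degrees(np.arctan2(l[1],l[0])))
print("near bystanders",f([(216,338),(377,200),(340,360),(275,415),(465,370),(465,440),(563,313),(532,268),(450,172)],30).tolist())
print("purple",f([(308,388),(463,404)],60).tolist())
# rest heights
uv=np.array([(u,w) for u in range(275,335) for w in range(130,235)])
P=world(uv,d,K,D,T); m=(P[:,2]>25)&(P[:,2]<80);print("stop",P[m].min(0),P[m].max(0),np.median(P[m],0))
E
```

```text
rest corners [[736.5, -91.2, 0.0], [748.2, -243.9, 0.0], [446.1, -266.0, 0.0], [437.0, -118.0, 0.0]]
yaw 4.646970708660667 len 301.79205175087037 mid [ 591.95  -179.775    0.   ]
773 [477.22527835 120.58205488  35.12618293] [634.88267096 186.06085566  69.33509145]
((555.0387573242188, 154.1639862060547), (156.60585021972656, 59.91421890258789), 3.2693450450897217) [554.97037339 151.2648009   57.88771776]
axis [9.9907160e-01 4.3080263e-02 5.5468097e+02 1.5335910e+02] 2.4690812
near bystanders [[456.2, 388.8, 30.0], [775.5, 6.6, 30.0], [399.8, 99.2, 30.0], [275.8, 251.6, 30.0], [371.4, -190.9, 30.0], [211.0, -186.6, 30.0], [499.4, -423.5, 30.0], [606.5, -354.8, 30.0], [839.6, -168.2, 30.0]]
purple [[339.4, 170.0, 60.0], [297.2, -180.4, 60.0]]
stop [ 735.20675992 -212.31009571   26.5920947 ] [ 754.98335045 -114.34733192   67.79681345] [ 743.06045702 -164.3924202    58.63803021]
```

```bash
python3 -m pendant '[{"xyz":[-0.038,-0.0375,0],"roll":-9.2,"jaw":0},{"xyz":[-0.0765,-0.075,0],"roll":-18.4,"jaw":0},{"xyz":[-0.115,-0.1125,0],"roll":-27.6,"jaw":0},{"xyz":[-0.153,-0.15,0],"roll":-36.8,"jaw":0},{"xyz":[-0.191,-0.1875,0],"roll":-46,"jaw":0},{"xyz":[-0.23,-0.225,0],"roll":-55.2,"jaw":0},{"xyz":[-0.268,-0.2625,0],"roll":-64.4,"jaw":0},{"xyz":[-0.306,-0.3,0],"roll":-73.5,"jaw":0}]'
```

```text
time_s: 1.1
ee_pos: [372.8, -151.9, 213.8]
ee_rot: [180.0, -0.0, 3.3]
force: [0.1, 0.0, -0.2]
gripper_width: 91.3
```

```bash
python3 -m pendant '[{"xyz":[0.026,-0.047,0],"roll":0,"jaw":0},{"xyz":[0.051,-0.094,0],"roll":0,"jaw":0},{"xyz":[0.077,-0.141,0],"roll":0,"jaw":0},{"xyz":[0.102,-0.188,0],"roll":0,"jaw":0},{"xyz":[0.128,-0.235,0],"roll":0,"jaw":0},{"xyz":[0.153,-0.282,0],"roll":0,"jaw":0},{"xyz":[0.179,-0.329,0],"roll":0,"jaw":0},{"xyz":[0.204,-0.376,0],"roll":0,"jaw":0}]'
cat > tube.py <<'E'
from h import *
import sys
# rest estimate
RC=np.array([592.,-179.8]); RY=np.radians(4.65)
def tube(n="top",c=(555,153),w=(110,75),zlo=35,zhi=85,save=None):
    im,d,K,D,T=grab(n)
    if save: cv2.imwrite(save,cv2.resize(im,(768,576)))
    uv=np.array([(u,v) for u in range(0,512) for v in range(0,384)])
    P=world(uv,d,K,D,T); q=d.ravel(order='F')>0
    m=q&(P[:,2]>zlo)&(P[:,2]<zhi)&(abs(P[:,0]-c[0])<w[0])&(abs(P[:,1]-c[1])<w[1])
    Q=P[m]; r=cv2.minAreaRect(Q[:,:2].astype(np.float32))
    e=np.array(r[0])-RC; cs,sn=np.cos(RY),np.sin(RY)
    print(n,len(Q),"rect",np.round(r[0],1),np.round(r[1],1),round(r[2],2),"rest xy",round(e[0]*cs+e[1]*sn,1),round(-e[0]*sn+e[1]*cs,1),"ztop",np.percentile(Q[:,2],98).round(1))
    return Q
E
python3 - <<'E'
from tube import *
s=env.state();print(s['time_s'],s['ee_pos'],s['ee_rot'])
im,d,K,D,T=grab("wrist"); cv2.imwrite("pics/w1.png",cv2.resize(im,(768,576))); np.savez("w1.npz",im,d,K,D,T)
E
```

```text
time_s: 2.1
ee_pos: [557.2, 234.0, 213.4]
ee_rot: [180.0, 0.0, 3.0]
force: [0.8, -0.4, 0.2]
gripper_width: 91.2
2.1 [557.15155826 234.03168039 213.43710131] [1.79964424e+02 3.13732548e-02 2.98808178e+00]
```

View pics/w1.png

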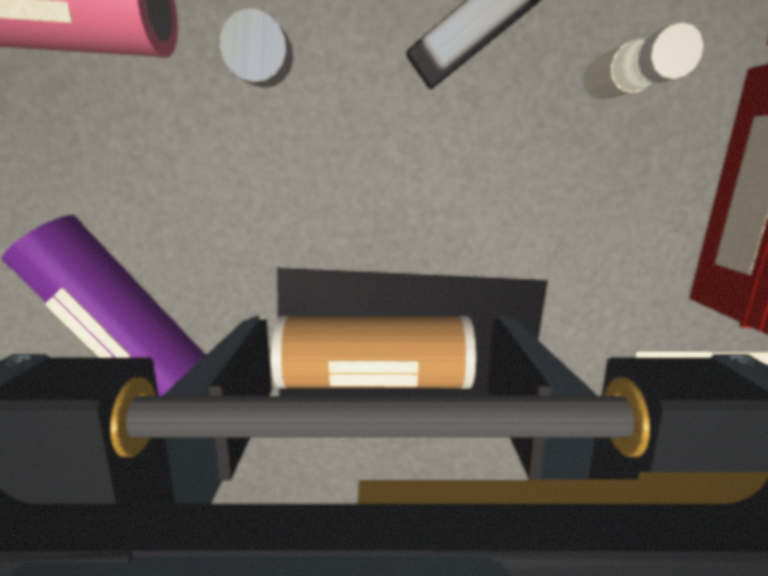

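The wrist view shows the tube lying parallel to the jaws at about (375,352). The space behind it is clear, so I'll lower the fingers there.

```bash
python3 -m pendant '[{"xyz":[0,0,0.03],"roll":0,"jaw":0},{"xyz":[0,0,0.06],"roll":0,"jaw":0},{"xyz":[0,0,0.09],"roll":0,"jaw":0},{"xyz":[0,0,0.12],"roll":0,"jaw":0},{"xyz":[0,0,0.15],"roll":0,"jaw":0},{"xyz":[0,0.003,0.17],"roll":0,"jaw":0},{"xyz":[0,0.009,0.185],"roll":0,"jaw":0},{"xyz":[0,0.016,0.19],"roll":0,"jaw":0}]'
python3 - <<'E'
from tube import *
s=env.state();print(s['ee_pos'],s['force'])
Q=tube(w=(110,55)); Q=tube("wrist",w=(110,55),save="pics/w2.png")
E
```

```text
time_s: 3.15
ee_pos: [557.1, 215.7, 23.0]
ee_rot: [180.0, 0.1, 3.0]
force: [-0.4, 0.6, -0.3]
gripper_width: 91.2
[557.07495897 215.73675647  22.95534806] [-0.37936736  0.62293884 -0.34209882]
top 777 rect [554.5 163.6] [156.9  79.6] 3.2 rest xy -9.5 345.3 ztop 65.7
wrist 7457 rect [555.6 189.6] [118.  41.] 2.62 rest xy -6.3 371.1 ztop 80.4
```

View pics/w2.png

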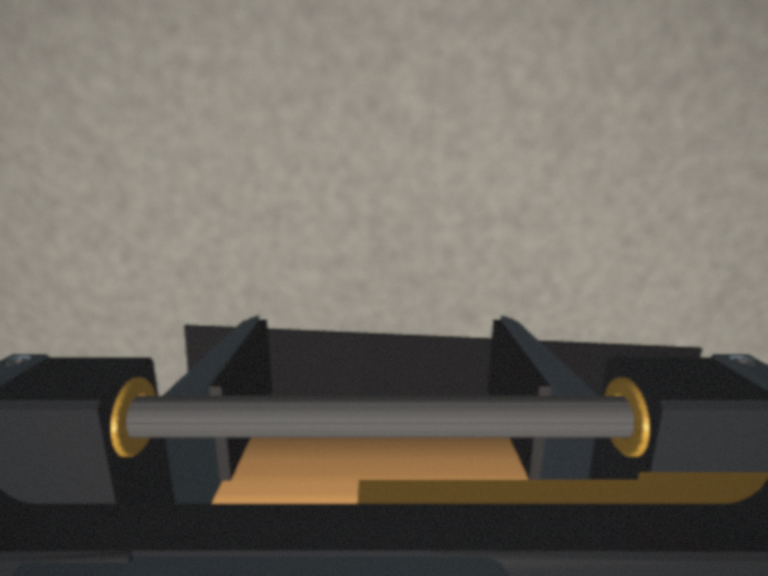

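```bash
python3 -m pendant '[{"xyz":[0,0.005,0],"roll":-0.3,"jaw":0},{"xyz":[0,0.009,0],"roll":-0.6,"jaw":0},{"xyz":[0,0.012,0],"roll":-1,"jaw":0},{"xyz":[0,0.015,0],"roll":-1.3,"jaw":0},{"xyz":[0,0.019,0],"roll":-1.6,"jaw":0},{"xyz":[0,0.023,0],"roll":-1.6,"jaw":0},{"xyz":[0,0.028,0],"roll":-1.6,"jaw":0},{"xyz":[0,0.033,0],"roll":-1.6,"jaw":0}]'
python3 -m pendant '[{"xyz":[0,0.005,0],"roll":0,"jaw":0},{"xyz":[0,0.01,0],"roll":0,"jaw":0},{"xyz":[0,0.015,0],"roll":0,"jaw":0},{"xyz":[0,0.02,0],"roll":0,"jaw":0},{"xyz":[0,0.025,0],"roll":0,"jaw":0},{"xyz":[0,0.03,0],"roll":0,"jaw":0},{"xyz":[0,0.035,0],"roll":0,"jaw":0},{"xyz":[0,0.04,0],"roll":0,"jaw":0}]'
python3 - <<'E'
from tube import *
s=env.state();print(s['ee_pos'],s['ee_rot'])
im,d,K,D,T=grab("top"); cv2.imwrite("pics/t3.png",cv2.resize(im[100:270,170:370],(800,680))[:600])
E
```

```text
time_s: 4.25
ee_pos: [559.3, 183.1, 23.9]
ee_rot: [180.0, 0.0, 4.6]
force: [0.2, 0.7, 0.2]
gripper_width: 91.5
time_s: 5.25
ee_pos: [562.5, 143.3, 23.9]
ee_rot: [180.0, 0.0, 4.6]
force: [-0.3, 0.0, -0.1]
gripper_width: 90.7
[562.50851752 143.25758944  23.89591404] [1.79993103e+02 2.50532476e-03 4.57016719e+00]
```

View pics/t3.png

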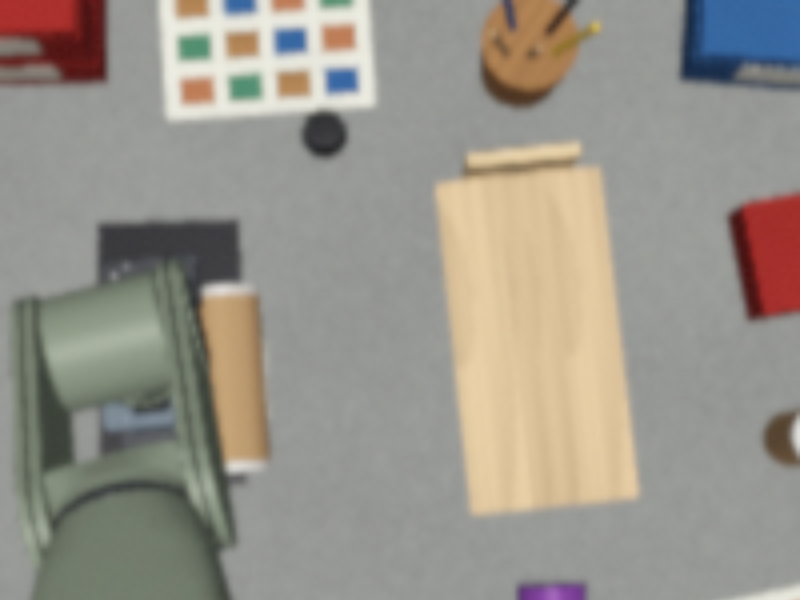

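The tube has rolled to about (235,380) in the crop and is parallel to the rest. I'll keep pushing.

```bash
for i in 1 2 3; do python3 -m pendant '[{"xyz":[0,0.006,0],"roll":0,"jaw":0},{"xyz":[0,0.012,0],"roll":0,"jaw":0},{"xyz":[0,0.018,0],"roll":0,"jaw":0},{"xyz":[0,0.024,0],"roll":0,"jaw":0},{"xyz":[0,0.03,0],"roll":0,"jaw":0},{"xyz":[0,0.036,0],"roll":0,"jaw":0},{"xyz":[0,0.042,0],"roll":0,"jaw":0},{"xyz":[0,0.048,0],"roll":0,"jaw":0}]' | egrep 'pos|force'; done
python3 - <<'E'
from tube import *
s=env.state();print(s['ee_pos'],s['ee_rot'])
im,d,K,D,T=grab("top"); cv2.imwrite("pics/t4.png",cv2.resize(im[100:250,170:370],(800,600)))
E
```

```text
ee_pos: [566.4, 95.3, 23.9]
force: [-0.9, 0.1, -0.5]
ee_pos: [570.2, 47.5, 24.0]
force: [-0.0, -0.2, 0.4]
ee_pos: [574.0, -0.3, 24.0]
force: [-0.1, 0.3, 0.3]
[ 5.74004654e+02 -3.46097847e-01  2.39505990e+01] [ 1.79994747e+02 -5.20977527e-03  4.56883075e+00]
```

View pics/t4.png

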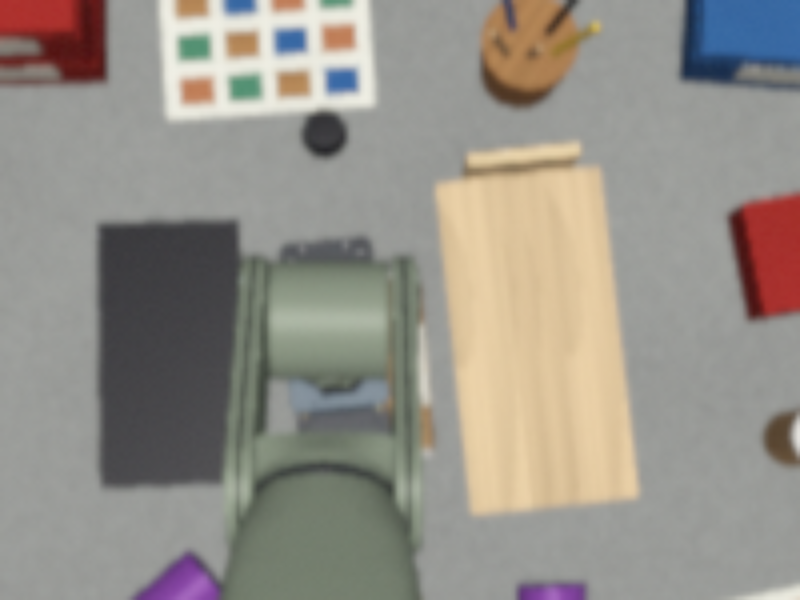

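The tube is now right at the foot of the ramp, with its leading edge at about x=432 in the crop. I'll push it up the ramp more slowly.

```bash
for i in 1 2; do python3 -m pendant '[{"xyz":[0,0.005,0],"roll":0,"jaw":0},{"xyz":[0,0.01,0],"roll":0,"jaw":0},{"xyz":[0,0.015,0],"roll":0,"jaw":0},{"xyz":[0,0.02,0],"roll":0,"jaw":0},{"xyz":[0,0.025,0],"roll":0,"jaw":0},{"xyz":[0,0.03,0],"roll":0,"jaw":0},{"xyz":[0,0.035,0],"roll":0,"jaw":0},{"xyz":[0,0.04,0],"roll":0,"jaw":0}]' | egrep 'pos|force'; done
python3 -m pendant '[{"xyz":[0,0.005,0],"roll":0,"jaw":0},{"xyz":[0,0.01,0],"roll":0,"jaw":0},{"xyz":[0,0.015,0],"roll":0,"jaw":0},{"xyz":[0,0.02,0],"roll":0,"jaw":0},{"xyz":[0,0.025,0],"roll":0,"jaw":0},{"xyz":[0,0.03,0],"roll":0,"jaw":0},{"xyz":[0,0.034,0],"roll":0,"jaw":0},{"xyz":[0,0.037,0],"roll":0,"jaw":0}]'
python3 - <<'E'
from tube import *
s=env.state();print(s['ee_pos'],s['force'])
im,d,K,D,T=grab("top"); im2=grab("side")[0]
cv2.imwrite("pics/t5.png",np.hstack([cv2.resize(im[130:250,250:350],(400,480)),cv2.resize(im2[130:250,190:290],(400,480))]))
E
```

```text
ee_pos: [577.2, -40.2, 23.9]
force: [-0.1, 0.2, 0.1]
ee_pos: [580.3, -80.0, 23.9]
force: [-0.6, 3.4, 1.5]
time_s: 11.35
ee_pos: [583.3, -117.2, 23.8]
ee_rot: [180.0, 0.0, 4.6]
force: [0.2, -0.4, -0.4]
gripper_width: 91.3
[ 583.28674759 -117.18340136   23.83031268] [ 0.18071912 -0.44275874 -0.38365382]
```

View pics/t5.png

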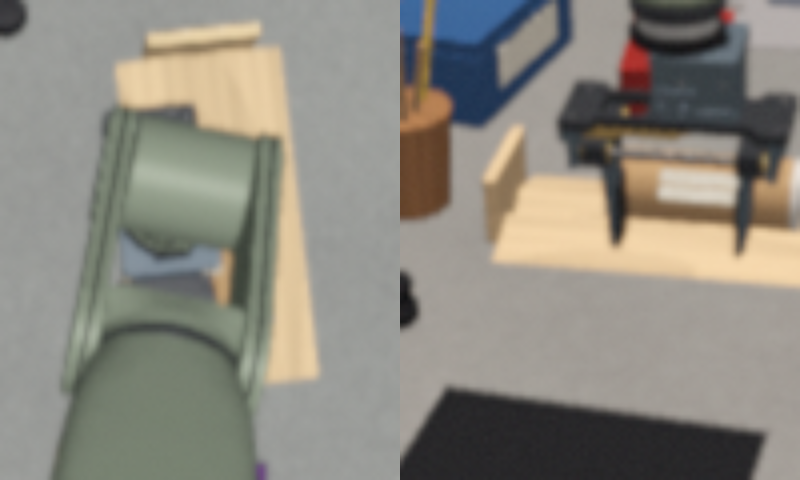

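The side view shows the tube on the rest and the contact force gone to zero after a 3.4 N peak, so it dropped in. Next I'll back off, lift, shut the jaws and go to the near end.

```bash
python3 -m pendant '[{"xyz":[0,-0.015,0],"roll":0,"jaw":0},{"xyz":[0,-0.03,-0.03],"roll":0,"jaw":0},{"xyz":[0,-0.03,-0.07],"roll":0,"jaw":0},{"xyz":[-0.03,-0.03,-0.11],"roll":0,"jaw":0.3},{"xyz":[-0.07,-0.01,-0.13],"roll":0,"jaw":1},{"xyz":[-0.1,0.02,-0.13],"roll":0,"jaw":1},{"xyz":[-0.126,0.05,-0.13],"roll":0,"jaw":1},{"xyz":[-0.146,0.063,-0.13],"roll":0,"jaw":1}]'
python3 - <<'E'
from tube import *
s=env.state();print(s['ee_pos'],s['ee_rot'],s['force'])
im,d,K,D,T=grab("wrist"); im2,d2,K2,D2,T2=grab("top")
np.savez("w6.npz",im,d,K,D,T);np.savez("t6.npz",im2,d2,K2,D2,T2)
cv2.imwrite("pics/t6.png",np.hstack([cv2.resize(im,(400,300)),cv2.resize(im2[130:250,240:400],(400,300))]))
E
```

```text
time_s: 12.45
ee_pos: [441.8, -191.2, 154.1]
ee_rot: [180.0, -0.0, 4.5]
force: [-0.4, 0.2, 0.1]
gripper_width: 44.4
[ 441.76979793 -191.18623448  154.1228748 ] [ 1.79983125e+02 -1.65684903e-02  4.54808689e+00] [-0.44735915  0.20896446  0.08844597]
```

View pics/t6.png

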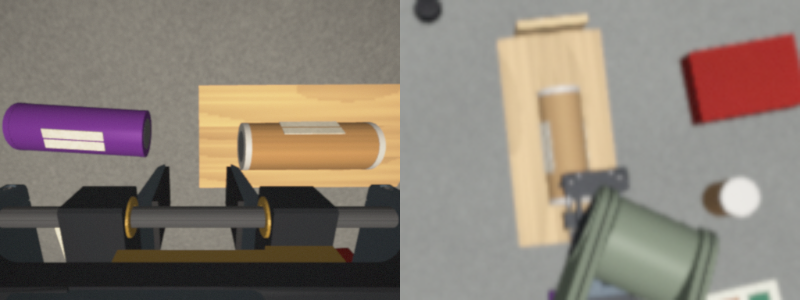

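The tube lies in the groove parallel to it: near end at about (240,147) in the wrist half, stop still well beyond its far end. I'll measure it.

```bash
python3 - <<'E'
from h import *
RC=np.array([592.,-179.8]);a=np.radians(4.65);Rm=np.array([[np.cos(a),np.sin(a)],[-np.sin(a),np.cos(a)]])
for n in("w6","t6"):
    z=np.load(n+".npz"); im,d,K,D,T=[z[k] for k in z.files]
    uv=np.array([(u,v) for u in range(512) for v in range(384) if d[v,u]>0])
    P=world(uv,d,K,D,T); q=(P[:,:2]-RC)@Rm.T; 
    m=(abs(q[:,1])<45)&(q[:,0]>-125)&(q[:,0]<165)&(P[:,2]<80)
    t=m&(P[:,2]>38)&(q[:,0]<130); 
    print(n,t.sum(),"x'",np.percentile(q[t,0],[1,99]).round(1),"y'",np.percentile(q[t,1],[1,99]).round(1),"ztop",np.percentile(P[t,2],98).round(1))
    s=m&(P[:,2]>25)&(q[:,0]>130); 
    if s.sum(): print("stop x'",np.percentile(q[s,0],[2,50,98]).round(1))
    tt=t&(P[:,2]>60); l=cv2.fitLine(q[tt].astype(np.float32),cv2.DIST_L2,0,.01,.01).ravel(); print("axis",l)
E
```

```text
w6 10989 x' [-95.9  63.6] y' [-24.6  31.5] ztop 68.6
axis [ 9.9999350e-01  3.5997336e-03 -1.5794850e+01  3.0906327e+00]
t6 656 x' [-92.   61.2] y' [-26.2  32.9] ztop 70.8
stop x' [148.  151.1 160.7]
axis [ 0.9992088  -0.03977175 -2.1295936   3.9380987 ]
```

```bash
python3 -m pendant '[{"xyz":[0,-0.002,0.02],"roll":0,"jaw":1},{"xyz":[0,-0.002,0.045],"roll":0,"jaw":1},{"xyz":[0,-0.002,0.07],"roll":0,"jaw":1},{"xyz":[0,-0.002,0.095],"roll":0,"jaw":1},{"xyz":[0,-0.002,0.115],"roll":0,"jaw":1},{"xyz":[0.005,-0.002,0.127],"roll":0,"jaw":1},{"xyz":[0.012,-0.002,0.13],"roll":0,"jaw":1},{"xyz":[0.02,-0.002,0.13],"roll":0,"jaw":1}]'
python3 -m pendant '[{"xyz":[0.005,0,0],"roll":0,"jaw":1},{"xyz":[0.01,0,0],"roll":0,"jaw":1},{"xyz":[0.015,0,0],"roll":0,"jaw":1},{"xyz":[0.018,0,0],"roll":0,"jaw":1},{"xyz":[0.021,0,0],"roll":0,"jaw":1},{"xyz":[0.024,0,0],"roll":0,"jaw":1},{"xyz":[0.028,0,0],"roll":0,"jaw":1},{"xyz":[0.032,0,0],"roll":0,"jaw":1}]'
```

```text
time_s: 13.55
ee_pos: [463.8, -187.3, 24.3]
ee_rot: [180.0, -0.1, 4.6]
force: [-0.0, 0.8, 0.2]
gripper_width: 0.4
time_s: 14.55
ee_pos: [494.4, -184.8, 23.9]
ee_rot: [-180.0, 0.0, 4.6]
force: [-2.3, -1.0, 0.4]
gripper_width: 0.3
```

```bash
python3 -m pendant '[{"xyz":[0.005,0,0],"roll":0,"jaw":1},{"xyz":[0.01,0,0],"roll":0,"jaw":1},{"xyz":[0.015,0,0],"roll":0,"jaw":1},{"xyz":[0.02,0,0],"roll":0,"jaw":1},{"xyz":[0.025,0,0],"roll":0,"jaw":1},{"xyz":[0.03,0,0],"roll":0,"jaw":1},{"xyz":[0.035,0,0],"roll":0,"jaw":1},{"xyz":[0.04,0,0],"roll":0,"jaw":1}]'
python3 -m pendant '[{"xyz":[0.004,0,0],"roll":0,"jaw":1},{"xyz":[0.008,0,0],"roll":0,"jaw":1},{"xyz":[0.012,0,0],"roll":0,"jaw":1},{"xyz":[0.015,0,0],"roll":0,"jaw":1},{"xyz":[0.018,0,0],"roll":0,"jaw":1},{"xyz":[0.020,0,0],"roll":0,"jaw":1},{"xyz":[0.022,0,0],"roll":0,"jaw":1},{"xyz":[0.024,0,0],"roll":0,"jaw":1}]'
python3 - <<'E'
from tube import *
s=env.state();print(s['ee_pos'],s['force'])
im,d,K,D,T=grab("side")
cv2.imwrite("pics/s7.png",cv2.resize(im[150:210,200:300],(800,480),interpolation=cv2.INTER_CUBIC))
E
```

```text
time_s: 15.55
ee_pos: [534.6, -181.7, 24.0]
ee_rot: [180.0, -0.0, 4.6]
force: [-1.5, 0.5, -0.3]
gripper_width: 0.5
time_s: 16.55
ee_pos: [558.3, -179.8, 24.0]
ee_rot: [180.0, 0.0, 4.6]
force: [-1.8, 0.2, -0.3]
gripper_width: 0.4
[ 558.29453521 -179.76193234   23.95662881] [-1.84557344  0.218936   -0.26862772]
```

View pics/s7.png

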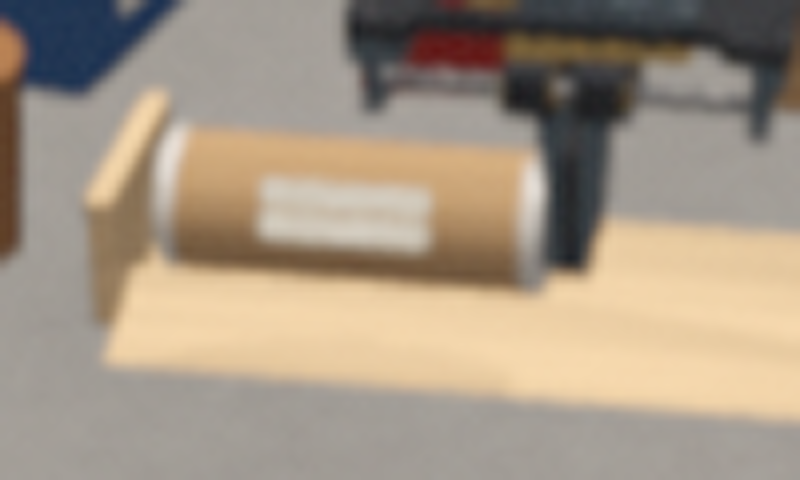

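The side view shows the tube close to the stop, with its far end at about (165,190) and the shut fingers at its near end. I'll close the last few millimetres slowly, watching the force.

```bash
python3 -m pendant '[{"xyz":[0.001,0,0],"roll":0,"jaw":1},{"xyz":[0.002,0,0],"roll":0,"jaw":1},{"xyz":[0.003,0,0],"roll":0,"jaw":1},{"xyz":[0.004,0,0],"roll":0,"jaw":1},{"xyz":[0.005,0,0],"roll":0,"jaw":1},{"xyz":[0.006,0,0],"roll":0,"jaw":1},{"xyz":[0.007,0,0],"roll":0,"jaw":1},{"xyz":[0.008,0,0],"roll":0,"jaw":1}]'
```

```text
time_s: 17.6
ee_pos: [566.3, -179.1, 23.9]
ee_rot: [180.0, 0.0, 4.6]
force: [-2.2, -1.0, 0.8]
gripper_width: 0.1
```

```bash
python3 -m pendant '[{"xyz":[0.0005,0,0],"roll":0,"jaw":1},{"xyz":[0.001,0,0],"roll":0,"jaw":1},{"xyz":[0.0015,0,0],"roll":0,"jaw":1},{"xyz":[0.002,0,0],"roll":0,"jaw":1},{"xyz":[0.0025,0,0],"roll":0,"jaw":1},{"xyz":[0.003,0,0],"roll":0,"jaw":1},{"xyz":[0.0035,0,0],"roll":0,"jaw":1},{"xyz":[0.004,0,0],"roll":0,"jaw":1}]'
```

```text
time_s: 18.6
ee_pos: [570.2, -178.8, 23.9]
ee_rot: [180.0, 0.0, 4.6]
force: [-1.2, 0.1, 0.2]
gripper_width: 0.6
```

```bash
python3 -m pendant '[{"xyz":[0.0005,0,0],"roll":0,"jaw":1},{"xyz":[0.001,0,0],"roll":0,"jaw":1},{"xyz":[0.0015,0,0],"roll":0,"jaw":1},{"xyz":[0.002,0,0],"roll":0,"jaw":1},{"xyz":[0.0025,0,0],"roll":0,"jaw":1},{"xyz":[0.003,0,0],"roll":0,"jaw":1},{"xyz":[0.0035,0,0],"roll":0,"jaw":1},{"xyz":[0.004,0,0],"roll":0,"jaw":1}]'
```

```text
time_s: 19.6
ee_pos: [570.3, -178.7, 23.9]
ee_rot: [-180.0, 0.5, 4.6]
force: [-11.7, -2.3, 8.0]
gripper_width: 0.5
```

The TCP stalled and the force jumped to 12 N, so the tube is against the stop. I'll back straight off, then lift.

```bash
python3 -m pendant '[{"xyz":[-0.003,0,0],"roll":0,"jaw":1},{"xyz":[-0.006,0,0],"roll":0,"jaw":1},{"xyz":[-0.015,0,0],"roll":0,"jaw":1},{"xyz":[-0.03,0,0],"roll":0,"jaw":1},{"xyz":[-0.05,0,0],"roll":0,"jaw":1},{"xyz":[-0.08,0,-0.01],"roll":0,"jaw":1},{"xyz":[-0.12,0,-0.04],"roll":0,"jaw":1},{"xyz":[-0.15,0,-0.08],"roll":0,"jaw":1}]'
python3 -m pendant '[{"xyz":[-0.01,0,-0.04],"roll":0,"jaw":1},{"xyz":[-0.02,0,-0.08],"roll":0,"jaw":1},{"xyz":[-0.03,0,-0.1],"roll":0,"jaw":1},{"xyz":[-0.03,0,-0.12],"roll":0,"jaw":1},{"xyz":[-0.03,0,-0.12],"roll":0,"jaw":1},{"xyz":[-0.03,0,-0.12],"roll":0,"jaw":1},{"xyz":[-0.03,0,-0.12],"roll":0,"jaw":1},{"xyz":[-0.03,0,-0.12],"roll":0,"jaw":1}]'
python3 - <<'E'
from tube import *
im,d,K,D,T=grab("top"); im2=grab("side")[0]
cv2.imwrite("pics/f8.png",np.vstack([np.hstack([cv2.resize(im[125:245,260:360],(400,480)),cv2.resize(im2[140:200,190:240],(400,480),interpolation=cv2.INTER_CUBIC)])]))
a=RY;Rm=np.array([[np.cos(a),np.sin(a)],[-np.sin(a),np.cos(a)]])
uv=np.array([(u,v) for u in range(512) for v in range(384) if d[v,u]>0]);P=world(uv,d,K,D,T);q=(P[:,:2]-RC)@Rm.T
t=(abs(q[:,1])<60)&(abs(q[:,0])<175)&(P[:,2]>40)&(P[:,2]<85)
print(np.percentile(q[t],[1,99],axis=0).round(1),np.percentile(P[t,2],98))
o=np.load("top0.npz")["arr_0"]; df=cv2.absdiff(o,im).max(2)>60
n,_,st,c=cv2.connectedComponentsWithStats(cv2.morphologyEx(df.astype(np.uint8),cv2.MORPH_OPEN,np.ones((3,3))))
print(st[1:].tolist())
E
```

```text
time_s: 20.6
ee_pos: [421.6, -189.9, 103.8]
ee_rot: [-179.9, 0.2, 4.6]
force: [0.7, -0.4, 0.8]
gripper_width: 0.5
time_s: 21.6
ee_pos: [394.5, -192.6, 223.2]
ee_rot: [-180.0, 0.1, 4.6]
force: [0.1, -0.6, -0.6]
gripper_width: 0.3
[[ -7.5 -38.5]
 [159.6  47. ]] 70.62944175920725
[[298, 140, 5, 3, 15], [201, 172, 19, 48, 762], [302, 213, 31, 80, 697], [337, 245, 42, 89, 1273], [357, 254, 6, 5, 28], [347, 256, 4, 4, 15], [312, 283, 3, 3, 9], [285, 287, 17, 37, 205], [395, 294, 117, 90, 4305], [451, 299, 9, 6, 42], [227, 317, 59, 33, 962], [297, 322, 42, 21, 191], [289, 328, 7, 5, 34], [202, 338, 37, 46, 1022], [278, 339, 84, 45, 2538], [481, 348, 29, 36, 452], [261, 358, 6, 5, 21], [463, 379, 5, 5, 18]]
```

View pics/f8.png

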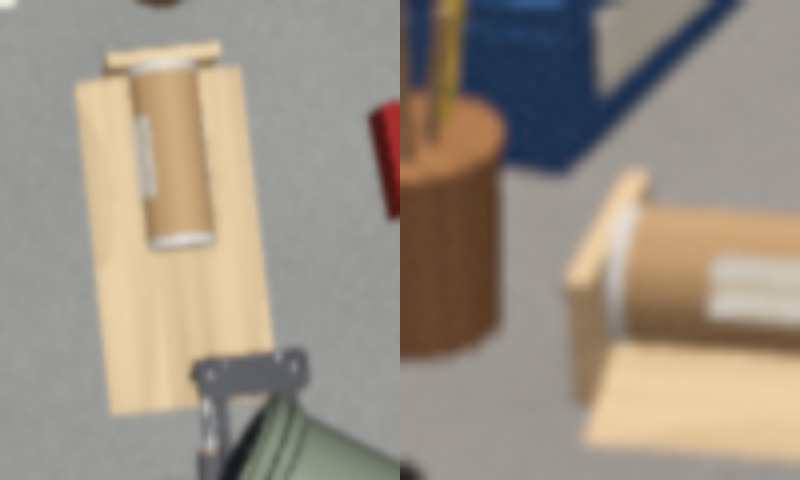

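```bash
python3 -c "
from workcell import env
print(env.job_done())"
```

```text
the job is handed in; nothing more can be done
None
```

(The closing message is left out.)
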